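Put two drill cores under their light covers

TASK

Pick out the two dark grey rock drill cores: stand the long slender one upright in the middle of the small steel dish and the short thick one upright in the middle of the large steel dish. Then put the tall narrow amber cover over the slender core and the low wide amber cover over the thick core, each cover standing flat on the floor of its dish, centred inside the lip. Set everything down gently without dropping it, and leave the beaker, the cork stopper and the cardboard box where they are.

Things in the scene. Friction and masses are not known exactly. Their poses are not given: they have to be found in the camera images.
- slender_core: Loose piece of dark grey rock drill core, a plain upright cylinder, long and slender: 24 mm diameter, 60 mm high, about 70 g. Stands upright on the bench at the start; origin at the centre of its underside, z up; round, so its yaw does not matter.
- thick_core: Loose piece of dark grey rock drill core, a plain upright cylinder, short and thick: 44 mm diameter, 32 mm high, about 125 g. Stands upright on the bench at the start; origin at the centre of its underside, z up; round, so its yaw does not matter.
- tall_cover: Loose dark amber cover, tall and narrow: an upside-down cup, open underneath, 50 mm outer and 44 mm inner diameter, 80 mm high (76 mm inside), with a round grip knob of 20 mm diameter and 28 mm height on the middle of its top (overall height 108 mm); about 90 g. Stands upright on the bench at the start; origin at the centre of its underside, z up; round, so its yaw does not matter.
- wide_cover: Loose dark amber cover, low and wide: an upside-down cup, open underneath, 72 mm outer and 66 mm inner diameter, 48 mm high (44 mm inside), with a round grip knob of 20 mm diameter and 28 mm height on the middle of its top (overall height 76 mm); about 130 g. Stands upright on the bench at the start; origin at the centre of its underside, z up; round, so its yaw does not matter.
- small_dish: The smaller of two round shallow dark steel dishes, fixed to the bench: 74 mm outer and 66 mm inner diameter, flat floor 6 mm above the bench, lip top 12 mm above the bench. Origin at the centre of its underside on the bench, z up.
- large_dish: The larger of two round shallow dark steel dishes, fixed to the bench: 98 mm outer and 90 mm inner diameter, flat floor 6 mm above the bench, lip top 12 mm above the bench. Origin at the centre of its underside on the bench, z up.
- beaker: Bystander: loose open white plastic beaker, 52 mm diameter at the rim, 65 mm high. Origin at the centre of its underside.
- stopper: Bystander: loose brown cork stopper, tapered, 38 mm diameter below, 30 mm on top, 26 mm high. Origin at the centre of its underside.
- slide_box: Bystander: loose brown cardboard box, 80 x 45 x 30 mm (x, y, z). Origin at the centre of its underside.

How it is judged (in metres and radians):
At the end, for the whole second after the job is handed in: Slender core in the small dish under the tall cover, thick core in the large dish under the wide cover; cores within 12 mm and covers within 10 mm of the dish's centre, undersides under 9 mm above the bench, tilt under 0.08 rad, all at rest (horizontal distance between slender_core and small_dish below 0.012 m and z of each of slender_core, tall_cover in the frame of small_dish below 0.009 m and angle between each of slender_core, tall_cover, thick_core, wide_cover's own z axis and vertical below 0.08 rad and linear speed of each of slender_core, tall_cover, thick_core, wide_cover below 0.02 m/s and angular speed of each of slender_core, tall_cover, thick_core, wide_cover below 0.3 rad/s and horizontal distance between tall_cover and small_dish below 0.01 m and horizontal distance between thick_core and large_dish below 0.012 m and z of each of thick_core, wide_cover in the frame of large_dish below 0.009 m and horizontal distance between wide_cover and large_dish below 0.01 m); the robot touches nothing.
It fails at once if the beaker, the stopper or the cardboard box is moved more than 25 mm from where it stood (distance of any of beaker, stopper, slide_box from where it was at the start of the episode above 0.025 m).
It fails at once if the slender core is dropped (moves faster than 0.7 m/s, about 25 mm of free fall, without the fingers on it) (contact force between the fingers and slender_core below 0.05 N and linear speed of slender_core above 0.7 m/s).
It fails at once if the thick core is dropped (moves faster than 0.7 m/s, about 25 mm of free fall, without the fingers on it) (contact force between the fingers and thick_core below 0.05 N and linear speed of thick_core above 0.7 m/s).
It fails at once if the tall cover is dropped (moves faster than 0.7 m/s, about 25 mm of free fall, without the fingers on it) (contact force between the fingers and tall_cover below 0.05 N and linear speed of tall_cover above 0.7 m/s).
It fails at once if the wide cover is dropped (moves faster than 0.7 m/s, about 25 mm of free fall, without the fingers on it) (contact force between the fingers and wide_cover below 0.05 N and linear speed of wide_cover above 0.7 m/s).
It also fails if it takes over 118 s, if anything falls off the work surface, if the arm or the gripper's body presses on something with over 40 N, if the wrist force passes 120 N, or if a joint passes its speed limit or range.

ROBOT

A 6-joint arm with a two-finger parallel gripper is mounted at the origin on the work surface. World frame = base frame: x ahead of the robot, y to its left, z up, the work surface at z = 0. Lengths are in mm, angles in rad, forces in N, time in s.
With the tool pointing down it reaches from about 300 to 775 mm from the base axis. Payload 14.6 kg.
Tool frame: the origin (TCP) lies on the centre line of the jaws, within the pads' length; the fingertips stand 8 mm ahead of it and the grasp point (between the pads) lies 11 mm behind it; z points along the fingers, y is the line along which they close (so a half turn about z gives the same grasp; the last joint's range is limited). The gripper opens to 94 mm and grips with 3 to 60 N. Pads are 16 mm wide; open, the fingers measure 119 mm over their backs; the gripper's body (75 mm by 177 mm) begins 78 mm behind the grasp point.
Start: joints at [-1.323, 0.3, 1.521, -0, 1.321, -0.067], TCP at [170.287, -522.964, 213.446] pointing down, gripper open.
Joint ranges: [-3.03, 3.03], [-0.79, 2.21], [0.23, 2.52], [-1.04, 4.18], [0, 3.07], [-2.55, 2.55]. Speed limits (rad/s): [2.22, 2.22, 2.57, 3.14, 3.14, 3.14].

INTERFACE

Orientations are given as [roll, pitch, yaw] about the fixed x, y, z axes, in that order (R = Rz(yaw) Ry(pitch) Rx(roll)).
In Python, from cell import manip gives the robot as it stands.
- The arm moves only by the tool jog_arm, never from a script. Its argument "rows" is one flat list of numbers, 7 for each row, row after row: the shift along the world's x, y, z in cm, then the turn, a rotation vector about the world's x, y, z in rad, then the closure, from 0 (fully open) to 1 (shut). In form: [dx, dy, dz, rx, ry, rz, fingers, dx, dy, dz, rx, ry, rz, fingers, ...]. A call has 1 to 20 rows; each row shifts and turns the commanded pose from where the row before left it; what a row does not reach is not made up. A row lasts 1/12 s, in which the tool goes at most 41.7 mm and 7.16 degrees, less where a joint would pass 70% of its speed; a pose out of reach is approached as far as the arm can. A call with a gripper value outside its range is refused whole. The fingers move at their own pace and stop on an object; "newtons" is the grip in N (left out, the last holds). Time passes only in rows, so rows that do not move let the fingers close. It gives the time, the measured TCP pose, the force, the opening and the grip force at its end, in the units of the state.
- manip.read_state(): the state, without advancing time (a new reading comes with each control period).
- manip.camera(name): name is "side" or "top" or "wrist"; returns (picture, depth): 400x640x3 uint8, blue, green, red; 400x640 float32, mm along the optical axis (not along the pixel's ray), 0 where there is no reading.
- manip.camera_model(name): a dict with "K" (3x3 intrinsics, pixels), "R" (3x3) and "t" (3): a world point X has camera coordinates R X + t. Camera axes: x right, y down, z forward; pixel columns grow to the right and rows downward; lengths in mm; the calibration is good to about 2 mm. The wrist camera is an equidistant fisheye: a pixel r from the principal point sees the ray r / f radians off the axis. A picture is of the moment at which its call begins: read the wrist's pose just before it. camera_model takes no time and is no camera call; for the wrist camera it gives the pose at the moment of the call.
- manip.sign_off(): hands the job in; it is judged then, once.
The state is a dict: "clock": time; "joints": joint angles; "qd": joint speeds; "effort": joint torques, N m; "eef_pos": TCP position; "eef_rot": TCP orientation; "wrist_force": force on the tool from outside, world axes, zero at the start; "moment": the same for the moment, N m; "finger_gap": finger opening in mm; "finger_force": force on a finger pad.
Only numpy, scipy, OpenCV 4.12 (cv2) and the standard library are available. Lean on these libraries where they do the work, as an engineer would, in place of code of your own. Each camera call takes 0.05 s, during which the arm holds its last target. There are 200 camera calls.

## Working session

There is one attempt and no reset: what is moved stays moved. The work goes in short steps, Python scripts to look and compute and a tool call to move; the robot and the scene stay as the last step left them, time stands still between calls to the robot, and variables do not carry over. Pictures are saved under pics/ and viewed, at most 14 in all, crops included, and the job is handed in when it is done.

Besides the shell and the picture viewer there is one more tool, called as a command line: name --argument value ..., lists and objects as JSON in quotes. jog_arm: Moves the arm, as the interface text tells. Its arguments: {"type":"object","properties":{"rows":{"type":"array"},"newtons":{"type":"number"}},"required":["rows"]}

```bash
mkdir -p pics; ls; python3 - <<'E'
from cell import manip
import cv2,numpy as np
s=manip.read_state();print({k:np.round(v,3).tolist() for k,v in s.items()})
for n in("top","side"):
    p,d=manip.camera(n);cv2.imwrite(f"pics/{n}0.png",p);np.save(f"{n}0.npy",d)
    m=manip.camera_model(n);print(n,{k:np.round(v,3).tolist() for k,v in m.items()})
E
```

```text
pics
{'clock': 0.0, 'joints': [-1.323, 0.3, 1.522, 0.0, 1.321, -0.067], 'qd': [0.002, 0.001, -0.0, 0.001, -0.0, -0.0], 'effort': [-0.001, -53.181, -35.273, 0.071, 0.024, -0.0], 'eef_pos': [170.228, -522.711, 212.87], 'eef_rot': [-3.14, -0.0, 0.315], 'wrist_force': [-0.323, 0.81, 0.432], 'moment': [-0.006, 0.004, -0.034], 'finger_force': 0.0, 'finger_gap': 93.865}
top {'K': [[383.131, 0.0, 322.356], [0.0, 383.131, 201.501], [0.0, 0.0, 1.0]], 'R': [[0.019, -0.999, 0.026], [-0.991, -0.023, -0.131], [0.132, -0.023, -0.991]], 't': [-35.349, 543.86, 946.728]}
side {'K': [[419.53, 0.0, 317.494], [0.0, 419.53, 199.842], [0.0, 0.0, 1.0]], 'R': [[-0.875, -0.484, -0.013], [-0.227, 0.434, -0.872], [0.427, -0.76, -0.49]], 't': [451.231, 156.554, 695.793]}
```

View pics/top0.png

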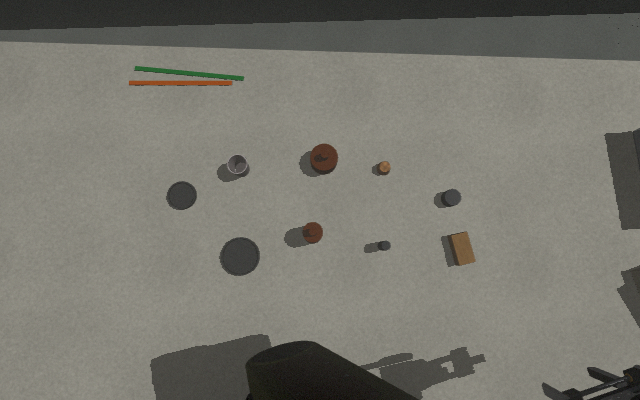

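View pics/side0.png

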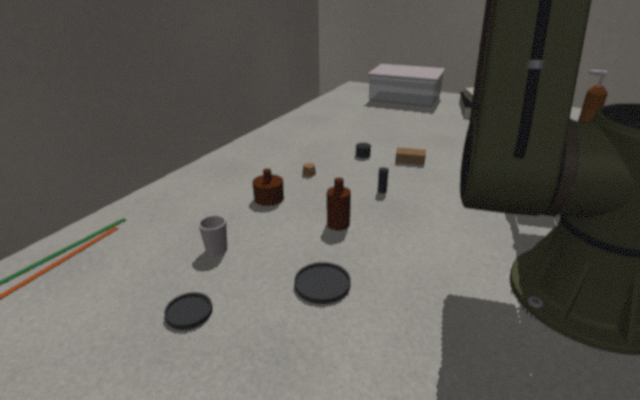

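The top view shows the small dish at (181,195), large dish (240,256), wide cover (323,158), tall cover (313,232), slender core (384,245) and thick core (452,198). The bystanders are the beaker at (237,163), stopper (384,168) and box (461,248). The side view agrees.

```bash
cat > h.py <<'E'
from cell import manip
import cv2,numpy as np
def cloud(n,d,m):
    v,u=np.mgrid[:400,:640].astype(float);K=m["K"]
    x=(u-K[0,2])/K[0,0];y=(v-K[1,2])/K[1,1]
    if n=="wrist":
        r=np.hypot(x,y)+1e-9;k=np.tan(r)/r;x=x*k;y=y*k
    P=np.dstack([x*d,y*d,d]).reshape(-1,3)
    return ((P-m["t"])@m["R"]).reshape(400,640,3)
def circ(p,band):  # min enclosing circle of points in the height band
    q=p[(p[:,2]>band[0])&(p[:,2]<band[1])][:,:2].astype(np.float32)
    if len(q)<4:return None
    c,r=cv2.minEnclosingCircle(q);return np.round([*c,2*r,*q.mean(0),len(q)],1).tolist()
E
python3 - <<'E'
from h import *
m={k:np.array(v) for k,v in manip.camera_model("top").items()}
C=cloud("top",np.load("top0.npy"),m)
print("bench z",[np.round(C[v,u],1).tolist() for u,v in((280,195),(420,220),(350,300))])
O=dict(sdish=(181,195,22,(8,18)),ldish=(240,256,26,(8,18)),beaker=(237,163,18,(55,75)),wide=(323,158,20,(40,56)),wknob=(323,158,20,(66,86)),stop=(384,168,12,(20,34)),thick=(452,198,16,(26,40)),tall=(313,232,18,(70,88)),tknob=(313,232,18,(98,118)),slend=(384,245,14,(52,68)),box=(461,248,22,(24,38)))
for n,(u,v,h,b) in O.items():
    p=C[v-h:v+h+1,u-h:u+h+1].reshape(-1,3)
    print(n,circ(p,b),"zmax",p[:,2].max().round(1))
s=manip.camera_model("wrist");print({k:np.round(v,2).tolist() for k,v in s.items()})
E
```

```text
bench z [[564.4, 88.4, -1.3], [505.7, -286.0, -1.1], [295.2, -100.6, 3.4]]
sdish [557.5, 345.1, 74.4, 559.1, 343.9, 160.0] zmax 1010.5
ldish [402.0, 184.5, 97.7, 401.2, 185.9, 254.0] zmax 1010.5
beaker [631.9, 193.3, 51.3, 634.5, 194.7, 106.0] zmax 1010.5
wide [659.3, -25.1, 71.7, 658.3, -25.1, 543.0] zmax 1010.5
wknob [659.1, -25.1, 18.9, 658.5, -24.7, 50.0] zmax 1010.5
stop [642.9, -185.4, 31.8, 642.5, -185.4, 109.0] zmax 1010.5
thick [565.9, -363.0, 44.2, 565.4, -362.5, 223.0] zmax 1010.5
tall [463.7, -0.4, 49.9, 463.5, -0.3, 273.0] zmax 1010.5
tknob [464.0, -0.1, 19.0, 463.6, -0.1, 54.0] zmax 1010.5
slend [436.2, -182.1, 23.7, 436.3, -182.0, 76.0] zmax 1010.5
box [433.0, -387.2, 88.9, 432.8, -386.2, 556.0] zmax 1010.5
{'K': [[309.71, 0.0, 322.54], [0.0, 309.71, 201.34], [0.0, 0.0, 1.0]], 'R': [[0.31, -0.95, -0.0], [-0.91, -0.3, 0.27], [-0.26, -0.08, -0.96]], 't': [-548.16, -28.68, 391.65]}
```

Measured sizes match the given ones. I'll go above the slender core first.

jog_arm --rows '[1.9, 2.44, 0, 0, 0, 0, 0, 1.9, 2.44, 0, 0, 0, 0, 0, 1.9, 2.44, 0, 0, 0, 0, 0, 1.9, 2.44, 0, 0, 0, 0, 0, 1.9, 2.44, 0, 0, 0, 0, 0, 1.9, 2.44, 0, 0, 0, 0, 0, 1.9, 2.44, 0, 0, 0, 0, 0, 1.9, 2.44, 0, 0, 0, 0, 0, 1.9, 2.44, 0, 0, 0, 0, 0, 1.9, 2.44, 0, 0, 0, 0, 0, 1.9, 2.44, 0, 0, 0, 0, 0, 1.9, 2.44, 0, 0, 0, 0, 0, 1.9, 2.44, 0, 0, 0, 0, 0, 1.9, 2.44, 0, 0, 0, 0, 0, 0, 0, 0, 0, 0, 0, 0, 0, 0, 0, 0, 0, 0, 0]' --newtons 20

```text
clock: 1.43
eef_pos: [436.6, -180.4, 213.1]
eef_rot: [-3.141, 0.001, 0.317]
wrist_force: [-0.2, -0.3, -0.6]
finger_gap: 93.8
finger_force: 0.0
```

```bash
python3 - <<'E'
from h import *
m={k:np.array(v) for k,v in manip.camera_model("wrist").items()}
p,d=manip.camera("wrist");cv2.imwrite("pics/w1.png",p)
C=cloud("wrist",d,m);p=C[d>0].reshape(-1,3)
for n,x,y,R,b in(("slend",436,-182,30,(52,68)),("tall",464,0,40,(72,88)),("tknob",464,0,30,(100,116)),("stop",643,-185,30,(20,34))):
    print(n,circ(p[np.hypot(p[:,0]-x,p[:,1]-y)<R],b))
print(manip.read_state()["eef_pos"])
E
```

```text
slend [436.5, -180.5, 24.4, 437.2, -180.1, 376.0]
tall [464.1, 1.1, 51.2, 466.3, -4.3, 1150.0]
tknob [464.7, 1.6, 20.9, 465.1, -0.2, 306.0]
stop [643.1, -184.8, 31.6, 642.3, -184.5, 489.0]
[ 436.15179458 -181.19412681  213.15670095]
```

View pics/w1.png

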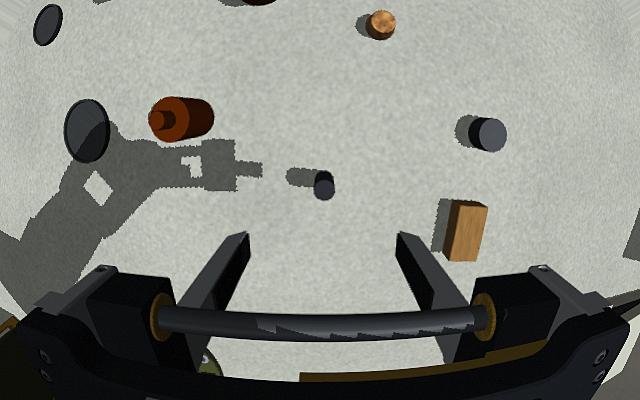

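The wrist view shows the slender core at (323,185) centred between the jaws, and its position agrees with the top camera to within 2 mm. I'll descend and grip.

jog_arm --rows '[0, 0, -3, 0, 0, 0, 0.3, 0, 0, -3, 0, 0, 0, 0.4, 0, 0, -3, 0, 0, 0, 0.4, 0, 0, -3, 0, 0, 0, 0.4, 0, 0, -2.5, 0, 0, 0, 0.4, 0, 0, -2, 0, 0, 0, 0.4, 0, 0, -1.5, 0, 0, 0, 0.4, 0, 0, 0, 0, 0, 0, 0.4, 0, 0, 0, 0, 0, 0, 1, 0, 0, 0, 0, 0, 0, 1, 0, 0, 0, 0, 0, 0, 1, 0, 0, 0, 0, 0, 0, 1, 0, 0, 0, 0, 0, 0, 1, 0, 0, 0, 0, 0, 0, 1, 0, 0, 0, 0, 0, 0, 1, 0, 0, 0, 0, 0, 0, 1]' --newtons 20

```text
clock: 2.82
eef_pos: [436.6, -181.5, 34.0]
eef_rot: [3.141, -0.001, 0.315]
wrist_force: [-1.6, 0.8, 6.4]
finger_gap: 23.6
finger_force: 20.0
```

jog_arm --rows '[0, 0, 1, 0, 0, 0, 1, 0, 0, 3, 0, 0, 0, 1, 0, 0, 4, 0, 0, 0, 1, 0, 0, 4, 0, 0, 0, 1, 0.4, 1.5, 3, 0, 0, 0, 1, 0.6, 2.5, 1, 0, 0, 0, 1, 0.8, 3.5, 0, 0, 0, 0, 1, 0.8, 3.5, 0, 0, 0, 0, 1, 0.8, 3.5, 0, 0, 0, 0, 1, 0.8, 3.5, 0, 0, 0, 0, 1, 0.8, 3.5, 0, 0, 0, 0, 1, 0.8, 3.5, 0, 0, 0, 0, 1, 0.8, 3.5, 0, 0, 0, 0, 1, 0.8, 3.5, 0, 0, 0, 0, 1, 0.8, 3.5, 0, 0, 0, 0, 1, 0.8, 3.5, 0, 0, 0, 0, 1, 0.8, 3.5, 0, 0, 0, 0, 1, 0.8, 3.5, 0, 0, 0, 0, 1, 0.8, 3.5, 0, 0, 0, 0, 1, 0.7, 2.8, 0, 0, 0, 0, 1]'

```text
clock: 4.48
eef_pos: [556.9, 344.1, 193.9]
eef_rot: [-3.141, 0.0, 0.316]
wrist_force: [0.6, -0.2, -1.5]
finger_gap: 23.9
finger_force: 20.0
```

jog_arm --rows '[0, 0, 0, 0, 0, 0, 1, 0, 0, 0, 0, 0, 0, 1, 0, 0, 0, 0, 0, 0, 1, 0, 0, 0, 0, 0, 0, 1]'

```text
clock: 4.82
eef_pos: [557.3, 340.6, 193.9]
eef_rot: [3.141, -0.0, 0.314]
wrist_force: [-0.2, 0.4, -0.1]
finger_gap: 23.6
finger_force: 20.0
```

```bash
cat > look.py <<'E'
import sys
from h import *
m={k:np.array(v) for k,v in manip.camera_model("wrist").items()}
img,d=manip.camera("wrist");cv2.imwrite(sys.argv[1],img)
C=cloud("wrist",d,m);p=C[d>0].reshape(-1,3);p=p[p[:,2]<130]
for n,x,y,R,b in(("sdish",557,345,42,(9,14)),("ldish",402,185,54,(9,14)),("slend",557,345,30,(58,72)),("thick",402,185,30,(32,46)),("wknob",659,-25,25,(70,86)),("wide",659,-25,45,(43,54)),("tknob",464,0,25,(102,116)),("thick0",566,-363,30,(26,40))):
    print(n,circ(p[np.hypot(p[:,0]-x,p[:,1]-y)<R],b))
s=manip.read_state();print(s["clock"],s["eef_pos"],s["eef_rot"],s["finger_gap"],s["finger_force"])
E
python3 look.py pics/w2.png
```

```text
sdish [558.6, 347.3, 74.8, 559.6, 347.3, 626.0]
ldish None
slend None
thick None
wknob [660.4, -22.5, 22.9, 659.9, -20.3, 114.0]
wide [659.5, -23.6, 75.5, 659.9, -15.8, 984.0]
tknob None
thick0 [566.1, -359.4, 45.5, 565.1, -355.6, 124.0]
4.8667 [557.35547794 340.56817344 193.9564942 ] [ 3.14151148e+00 -1.71563334e-04  3.13681524e-01] 23.63464071604897 19.992625415325165
```

jog_arm --rows '[0.06, 0.55, 0, 0, 0, 0, 1, 0, 0, -2.5, 0, 0, 0, 1, 0, 0, -3, 0, 0, 0, 1, 0, 0, -3, 0, 0, 0, 1, 0, 0, -3, 0, 0, 0, 1, 0, 0, -2, 0, 0, 0, 1, 0, 0, -1, 0, 0, 0, 1, 0, 0, -0.4, 0, 0, 0, 1, 0, 0, -0.2, 0, 0, 0, 1, 0, 0, -0.1, 0, 0, 0, 1, 0, 0, 0, 0, 0, 0, 1, 0, 0, 0, 0, 0, 0, 1, 0, 0, 0, 0, 0, 0, 1]'

```text
clock: 5.95
eef_pos: [558.2, 347.3, 42.4]
eef_rot: [-3.141, -0.001, 0.315]
wrist_force: [-0.5, 0.3, -1.2]
finger_gap: 23.5
finger_force: 20.0
```

jog_arm --rows '[0, 0, -0.1, 0, 0, 0, 1, 0, 0, -0.1, 0, 0, 0, 1, 0, 0, 0, 0, 0, 0, 1, 0, 0, 0, 0, 0, 0, 1]'

```text
clock: 6.28
eef_pos: [558.2, 347.3, 40.0]
eef_rot: [-3.141, -0.001, 0.315]
wrist_force: [-1.4, -1.1, 4.9]
finger_gap: 23.5
finger_force: 20.0
```

jog_arm --rows '[0, 0, 0, 0, 0, 0, 0.7, 0, 0, 0, 0, 0, 0, 0.5, 0, 0, 0, 0, 0, 0, 0.5, 0, 0, 0, 0, 0, 0, 0.5, 0, 0, 0, 0, 0, 0, 0.5, 0, 0, 1, 0, 0, 0, 0.5, 0, 0, 2, 0, 0, 0, 0.5, 0, 0, 3, 0, 0, 0, 0.4, 0, 0, 3, 0, 0, 0, 0.4, 0, 0, 3, 0, 0, 0, 0.4, 0, 0, 3, 0, 0, 0, 0.4, 0, 0, 2, 0, 0, 0, 0.4, 0, 0, 0, 0, 0, 0, 0.4, 0, 0, 0, 0, 0, 0, 0.4]'

```text
clock: 7.45
eef_pos: [558.1, 347.3, 211.0]
eef_rot: [-3.141, -0.002, 0.315]
wrist_force: [-0.1, 0.2, -0.5]
finger_gap: 56.4
finger_force: 0.0
```

```bash
python3 look.py pics/w3.png
```

```text
sdish [558.9, 347.3, 74.9, 561.0, 347.9, 590.0]
ldish [418.7, 199.4, 88.7, 412.2, 230.5, 74.0]
slend [558.4, 348.8, 24.3, 558.7, 348.9, 401.0]
thick None
wknob [660.0, -23.3, 22.0, 659.9, -20.4, 102.0]
wide [659.9, -21.6, 72.9, 659.9, -15.6, 930.0]
tknob None
thick0 [566.6, -359.5, 47.0, 566.5, -357.1, 141.0]
7.5 [557.6834637  347.04820842 209.34752898] [3.14156767e+00 1.75309038e-04 3.14863018e-01] 56.53005988812568 0.0
```

View pics/w3.png

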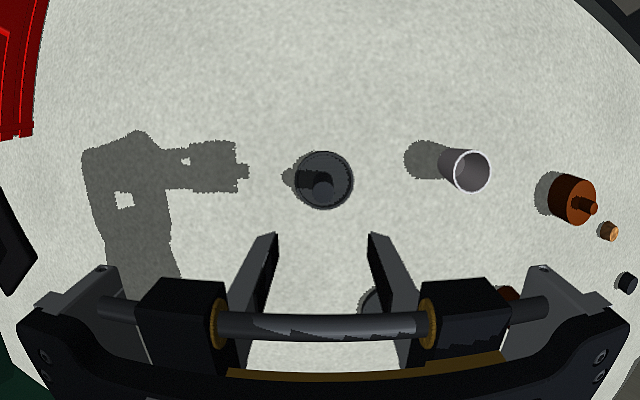

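The slender core stands in the dish at (323,182), 1.6 mm off centre. Next is the tall cover.

jog_arm --rows '[-0.45, -1.65, 0, 0, 0, 0, 0.4, -0.85, -3.15, 0, 0, 0, 0, 0.4, -0.85, -3.15, 0, 0, 0, 0, 0.4, -0.85, -3.15, 0, 0, 0, 0, 0.4, -0.85, -3.15, 0, 0, 0, 0, 0.4, -0.85, -3.15, 0, 0, 0, 0, 0.4, -0.85, -3.15, 0, 0, 0, 0, 0.4, -0.85, -3.15, 0, 0, 0, 0, 0.4, -0.85, -3.15, 0, 0, 0, 0, 0.4, -0.85, -3.15, 0, 0, 0, 0, 0.4, -0.85, -3.15, 0, 0, 0, 0, 0.4, -0.4, -1.5, 0, 0, 0, 0, 0.4, 0, 0, -1, 0, 0, 0, 0.4, 0, 0, -2, 0, 0, 0, 0.4, 0, 0, -2, 0, 0, 0, 0.4, 0, 0, 0, 0, 0, 0, 0.4, 0, 0, 0, 0, 0, 0, 0.4, 0, 0, 0, 0, 0, 0, 0.4]'

```text
clock: 9.0
eef_pos: [464.6, 1.1, 159.8]
eef_rot: [-3.142, 0.0, 0.315]
wrist_force: [-0.3, -0.6, 1.0]
finger_gap: 56.7
finger_force: 0.0
```

jog_arm --rows '[0, 0, -2, 0, 0, 0, 0.4, 0, 0, -2, 0, 0, 0, 0.4, 0, 0, -1.5, 0, 0, 0, 0.4, 0, 0, -1, 0, 0, 0, 0.4, 0, 0, -0.4, 0, 0, 0, 0.4, 0, 0, 0, 0, 0, 0, 0.4, 0, 0, 0, 0, 0, 0, 0.7, 0, 0, 0, 0, 0, 0, 1, 0, 0, 0, 0, 0, 0, 1, 0, 0, 0, 0, 0, 0, 1, 0, 0, 0, 0, 0, 0, 1, 0, 0, 0, 0, 0, 0, 1, 0, 0, 0, 0, 0, 0, 1]' --newtons 25

```text
clock: 10.08
eef_pos: [464.5, 0.6, 90.6]
eef_rot: [3.141, -0.0, 0.315]
wrist_force: [0.1, -0.5, 1.4]
finger_gap: 19.4
finger_force: 25.0
```

jog_arm --rows '[0, 0, 1, 0, 0, 0, 1, 0, 0, 2.5, 0, 0, 0, 1, 0, 0, 3, 0, 0, 0, 1, 0, 0, 3, 0, 0, 0, 1, 0, 0, 2, 0, 0, 0, 1, 0.45, 1.65, 1, 0, 0, 0, 1, 0.85, 3.15, 0, 0, 0, 0, 1, 0.85, 3.15, 0, 0, 0, 0, 1, 0.85, 3.15, 0, 0, 0, 0, 1, 0.85, 3.15, 0, 0, 0, 0, 1, 0.85, 3.15, 0, 0, 0, 0, 1, 0.85, 3.15, 0, 0, 0, 0, 1, 0.85, 3.15, 0, 0, 0, 0, 1, 0.85, 3.15, 0, 0, 0, 0, 1, 0.85, 3.15, 0, 0, 0, 0, 1, 0.85, 3.15, 0, 0, 0, 0, 1, 0.4, 1.5, 0, 0, 0, 0, 1, 0, 0, 0, 0, 0, 0, 1, 0, 0, 0, 0, 0, 0, 1, 0, 0, 0, 0, 0, 0, 1]'

```text
clock: 11.75
eef_pos: [557.8, 346.5, 215.8]
eef_rot: [3.141, 0.0, 0.315]
wrist_force: [1.0, 0.0, -0.4]
finger_gap: 19.4
finger_force: 25.0
```

```bash
python3 - <<'E'
from h import *
img,d=manip.camera("wrist");cv2.imwrite("pics/w4.png",img)
s=manip.read_state();print(s["clock"],s["eef_pos"],s["eef_rot"],s["finger_gap"],s["finger_force"],s["joints"])
E
```

```text
11.8 [557.87842923 346.21430913 215.91986757] [ 3.14150020e+00 -1.00344151e-04  3.14040445e-01] 19.035891986298978 24.999369978904724 [ 4.99693704e-01  5.42095044e-01  1.17575328e+00 -1.10584810e-04
  1.42366278e+00  1.75646580e+00]
```

View pics/w4.png

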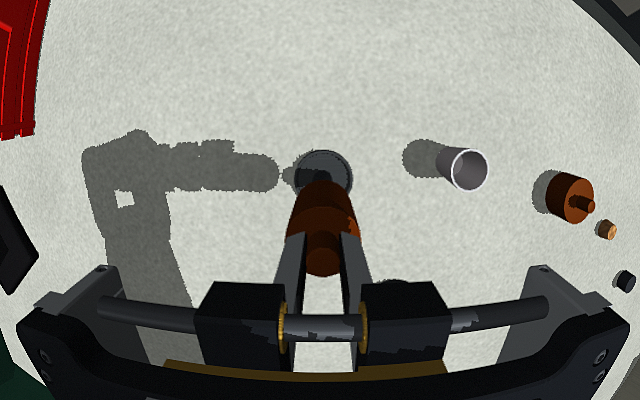

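The cover hangs upright in the jaws over the dish at (323,175). I'll lower it over the core.

jog_arm --rows '[0.03, 0.1, 0, 0, 0, 0, 1, 0, 0, -1, 0, 0, 0, 1, 0, 0, -2, 0, 0, 0, 1, 0, 0, -2, 0, 0, 0, 1, 0, 0, -1.5, 0, 0, 0, 1, 0, 0, -1.5, 0, 0, 0, 1, 0, 0, -1.5, 0, 0, 0, 1, 0, 0, -1, 0, 0, 0, 1, 0, 0, -0.7, 0, 0, 0, 1, 0, 0, -0.3, 0, 0, 0, 1, 0, 0, -0.2, 0, 0, 0, 1, 0, 0, -0.1, 0, 0, 0, 1, 0, 0, 0, 0, 0, 0, 1, 0, 0, 0, 0, 0, 0, 1]'

```text
clock: 12.97
eef_pos: [558.4, 348.3, 98.1]
eef_rot: [-3.141, -0.001, 0.315]
wrist_force: [-0.8, -0.1, -1.0]
finger_gap: 19.7
finger_force: 25.0
```

jog_arm --rows '[0, 0, -0.1, 0, 0, 0, 1, 0, 0, -0.1, 0, 0, 0, 1, 0, 0, 0, 0, 0, 0, 1, 0, 0, 0, 0, 0, 0, 1]'

```text
clock: 13.3
eef_pos: [558.6, 348.4, 96.6]
eef_rot: [-3.141, -0.002, 0.315]
wrist_force: [-2.1, -0.8, 6.5]
finger_gap: 19.4
finger_force: 25.0
```

Contact felt at the expected height, so I'll release, rise and look.

jog_arm --rows '[0, 0, 0, 0, 0, 0, 0.75, 0, 0, 0, 0, 0, 0, 0.6, 0, 0, 0, 0, 0, 0, 0.5, 0, 0, 0, 0, 0, 0, 0.5, 0, 0, 0, 0, 0, 0, 0.5, 0, 0, 1, 0, 0, 0, 0.5, 0, 0, 2, 0, 0, 0, 0.5, 0, 0, 3, 0, 0, 0, 0.3, 0, 0, 3, 0, 0, 0, 0, 0, 0, 3, 0, 0, 0, 0, 0, 0, 0, 0, 0, 0, 0, 0, 0, 0, 0, 0, 0, 0]'

```text
clock: 14.3
eef_pos: [558.6, 348.4, 217.9]
eef_rot: [-3.141, -0.004, 0.315]
wrist_force: [-0.0, -0.0, -0.6]
finger_gap: 76.8
finger_force: 0.0
```

```bash
cat > chk.py <<'E'
from h import *
for n in("wrist","top"):
    m={k:np.array(v) for k,v in manip.camera_model(n).items()}
    img,d=manip.camera(n)
    if n=="top":cv2.imwrite("pics/topx%d.png"%(manip.read_state()["clock"]*10),img)
    C=cloud(n,d,m);p=C[d>0].reshape(-1,3);p=p[p[:,2]<130]
    print(n)
    for k,x,y,R,b in(("tall",558,347,35,(79,92)),("tknob",558,347,25,(108,120)),("sdish",558,347,42,(9,14)),("ldish",402,185,52,(9,14)),("thick",402,185,35,(34,46)),("wide",402,185,42,(49,62)),("wknob",402,185,25,(76,90)),("thick0",566,-362,30,(28,37))):
        print(k,circ(p[np.hypot(p[:,0]-x,p[:,1]-y)<R],b))
s=manip.read_state();print(s["clock"],s["eef_pos"],s["eef_rot"],s["finger_gap"])
E
python3 chk.py; python3 look.py pics/w5.png
```

```text
wrist
tall [558.6, 349.6, 50.6, 561.1, 350.4, 1408.0]
tknob [559.0, 349.5, 20.4, 559.4, 349.8, 356.0]
sdish [558.9, 347.3, 74.6, 574.1, 351.3, 407.0]
ldish [416.4, 219.6, 65.5, 421.9, 225.9, 124.0]
thick None
wide None
wknob None
thick0 [566.9, -360.1, 45.5, 566.6, -358.4, 127.0]
top
tall [557.9, 347.3, 51.4, 555.7, 344.3, 258.0]
tknob [557.0, 347.8, 20.8, 556.8, 346.5, 59.0]
sdish [557.2, 344.7, 73.2, 554.2, 332.2, 105.0]
ldish [402.3, 184.7, 97.5, 401.5, 185.6, 180.0]
thick None
wide None
wknob None
thick0 [565.8, -363.5, 44.5, 565.6, -362.8, 211.0]
14.4 [557.88943721 347.95654103 214.69289559] [3.14137473e+00 1.19933885e-03 3.14809597e-01] 84.85678155011426
sdish [559.1, 347.4, 74.4, 573.2, 351.3, 393.0]
ldish [418.7, 216.2, 72.1, 424.2, 223.3, 144.0]
slend [568.5, 352.6, 45.0, 579.1, 355.7, 84.0]
thick None
wknob [659.9, -21.9, 20.0, 659.9, -20.5, 105.0]
wide [660.2, -22.0, 73.1, 660.0, -15.4, 919.0]
tknob None
thick0 [567.2, -360.3, 45.7, 566.2, -357.6, 143.0]
14.45 [557.80066226 347.8896306  214.19270691] [3.14118635e+00 2.03722482e-03 3.14776040e-01] 88.97506100737311 0.0
```

View pics/w5.png

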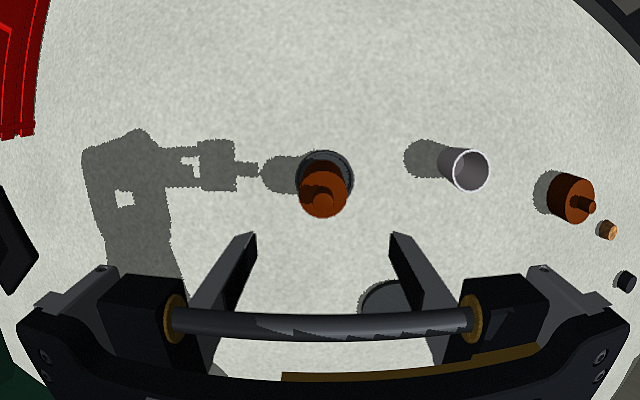

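The tall cover stands in the small dish at (323,190), about 2 mm off centre and upright. Next is the thick core.

jog_arm --rows '[0, -2, 0, 0, 0, 0, 0, 0.1, -3.75, 0, 0, 0, 0, 0, 0, -3.75, 0, 0, 0, 0, 0, 0.1, -3.75, 0, 0, 0, 0, 0, 0, -3.75, 0, 0, 0, 0, 0, 0.1, -3.75, 0, 0, 0, 0, 0, 0, -3.75, 0, 0, 0, 0, 0, 0.1, -3.75, 0, 0, 0, 0, 0, 0, -3.75, 0, 0, 0, 0, 0, 0.1, -3.75, 0, 0, 0, 0, 0, 0, -3.75, 0, 0, 0, 0, 0, 0.1, -3.75, 0, 0, 0, 0, 0, 0, -3.75, 0, 0, 0, 0, 0, 0.1, -3.75, 0, 0, 0, 0, 0, 0, -3.75, 0, 0, 0, 0, 0, 0, -3.75, 0, 0, 0, 0, 0, 0.1, -3.75, 0, 0, 0, 0, 0, 0, -3.75, 0, 0, 0, 0, 0, 0, -3.75, 0, 0, 0, 0, 0, 0, -1.5, 0, 0, 0, 0, 0]'

```text
clock: 16.12
eef_pos: [564.8, -365.9, 213.4]
eef_rot: [-3.14, 0.002, 0.312]
wrist_force: [-0.4, 0.6, -0.6]
finger_gap: 94.0
finger_force: 0.0
```

jog_arm --rows '[0, 0, -2, 0, 0, 0, 0, 0, 0, -2, 0, 0, 0, 0, 0, 0, -2, 0, 0, 0, 0, 0, 0, 0, 0, 0, 0, 0, 0, 0, 0, 0, 0, 0, 0, 0, 0, 0, 0, 0, 0, 0]'

```text
clock: 16.62
eef_pos: [566.4, -362.0, 156.3]
eef_rot: [3.141, -0.0, 0.315]
wrist_force: [0.9, 0.0, 0.7]
finger_gap: 94.1
finger_force: 0.0
```

```bash
python3 look.py pics/w6.png
```

```text
sdish None
ldish [402.2, 167.7, 90.4, 405.1, 149.5, 111.0]
slend None
thick None
wknob [659.5, -24.2, 22.1, 660.3, -26.2, 177.0]
wide [660.6, -24.2, 73.7, 659.8, -31.4, 1541.0]
tknob None
thick0 [566.1, -361.9, 44.8, 566.6, -361.3, 1482.0]
16.6667 [ 566.5939054  -362.07271364  156.83055849] [ 3.14022041e+00 -9.64435031e-04  3.14944307e-01] 93.696215584787 0.0
```

jog_arm --rows '[0, 0, -2, 0, 0, 0, 0, 0, 0, -3, 0, 0, 0, 0, 0, 0, -3, 0, 0, 0, 0, 0, 0, -3, 0, 0, 0, 0, 0, 0, -2, 0, 0, 0, 0, 0, 0, -1, 0, 0, 0, 0, 0, 0, 0, 0, 0, 0, 0, 0, 0, 0, 0, 0, 0, 0.4, 0, 0, 0, 0, 0, 0, 1, 0, 0, 0, 0, 0, 0, 1, 0, 0, 0, 0, 0, 0, 1, 0, 0, 0, 0, 0, 0, 1, 0, 0, 0, 0, 0, 0, 1, 0, 0, 0, 0, 0, 0, 1]' --newtons 25

```text
clock: 17.83
eef_pos: [566.2, -361.9, 15.7]
eef_rot: [3.141, -0.0, 0.315]
wrist_force: [-0.6, 0.4, 0.2]
finger_gap: 50.7
finger_force: 0.0
```

jog_arm --rows '[0, 0, 0, 0, 0, 0, 1, 0, 0, 0, 0, 0, 0, 1, 0, 0, 0, 0, 0, 0, 1, 0, 0, 0, 0, 0, 0, 1]'

```text
clock: 18.17
eef_pos: [566.2, -361.9, 15.5]
eef_rot: [3.141, -0.0, 0.315]
wrist_force: [0.4, -0.7, 1.6]
finger_gap: 43.5
finger_force: 25.0
```

jog_arm --rows '[0, 0, 1, 0, 0, 0, 1, 0, 0, 3, 0, 0, 0, 1, 0, 0, 4, 0, 0, 0, 1, 0, 0, 4, 0, 0, 0, 1, 0, 0, 3, 0, 0, 0, 1, -0.35, 1.2, 1, 0, 0, 0, 1, -1.05, 3.5, 0, 0, 0, 0, 1, -1.05, 3.5, 0, 0, 0, 0, 1, -1.05, 3.5, 0, 0, 0, 0, 1, -1.05, 3.5, 0, 0, 0, 0, 1, -1.05, 3.5, 0, 0, 0, 0, 1, -1.05, 3.5, 0, 0, 0, 0, 1, -1.05, 3.5, 0, 0, 0, 0, 1, -1.05, 3.5, 0, 0, 0, 0, 1, -1.05, 3.5, 0, 0, 0, 0, 1, -1.05, 3.5, 0, 0, 0, 0, 1, -1.05, 3.5, 0, 0, 0, 0, 1, -1.05, 3.5, 0, 0, 0, 0, 1, -1.05, 3.5, 0, 0, 0, 0, 1, -1.05, 3.5, 0, 0, 0, 0, 1]'

```text
clock: 19.83
eef_pos: [414.7, 141.7, 176.2]
eef_rot: [-3.142, -0.001, 0.315]
wrist_force: [0.3, 0.7, -1.2]
finger_gap: 43.8
finger_force: 25.0
```

jog_arm --rows '[-1.05, 3.5, 0, 0, 0, 0, 1, -0.3, 1, 0, 0, 0, 0, 1, 0, 0, 0, 0, 0, 0, 1, 0, 0, 0, 0, 0, 0, 1, 0, 0, 0, 0, 0, 0, 1, 0, 0, 0, 0, 0, 0, 1]'

```text
clock: 20.33
eef_pos: [402.6, 184.1, 175.5]
eef_rot: [3.141, -0.0, 0.313]
wrist_force: [-0.3, -0.2, -1.2]
finger_gap: 43.6
finger_force: 25.0
```

```bash
python3 chk.py
```

```text
wrist
tall [551.7, 348.4, 48.5, 543.9, 344.9, 735.0]
tknob None
sdish [558.0, 346.7, 73.7, 543.9, 333.4, 421.0]
ldish [403.2, 187.2, 98.5, 412.7, 191.5, 757.0]
thick None
wide None
wknob None
thick0 None
top
tall [557.2, 347.4, 49.6, 555.6, 344.3, 259.0]
tknob [557.8, 347.7, 21.0, 556.9, 346.4, 55.0]
sdish [557.5, 344.3, 73.0, 552.5, 333.7, 98.0]
ldish [369.2, 169.9, 59.2, 364.2, 167.1, 37.0]
thick None
wide None
wknob None
thick0 None
20.4333 [402.5243535  184.26373553 175.48011749] [3.14157766e+00 3.67746402e-05 3.13227533e-01] 43.60571995621662
```

jog_arm --rows '[0, 0.15, 0, 0, 0, 0, 1, 0, 0, -2, 0, 0, 0, 1, 0, 0, -3, 0, 0, 0, 1, 0, 0, -3, 0, 0, 0, 1, 0, 0, -3, 0, 0, 0, 1, 0, 0, -2, 0, 0, 0, 1, 0, 0, -1.3, 0, 0, 0, 1, 0, 0, -0.6, 0, 0, 0, 1, 0, 0, -0.3, 0, 0, 0, 1, 0, 0, -0.1, 0, 0, 0, 1, 0, 0, 0, 0, 0, 0, 1, 0, 0, 0, 0, 0, 0, 1]'

```text
clock: 21.43
eef_pos: [402.7, 186.8, 23.2]
eef_rot: [-3.142, -0.001, 0.315]
wrist_force: [-1.0, 0.8, -1.1]
finger_gap: 43.7
finger_force: 25.0
```

jog_arm --rows '[0, 0, -0.1, 0, 0, 0, 1, 0, 0, 0, 0, 0, 0, 1, 0, 0, 0, 0, 0, 0, 1]'

```text
clock: 21.68
eef_pos: [402.3, 186.7, 21.7]
eef_rot: [-3.142, -0.001, 0.315]
wrist_force: [0.3, 0.0, -1.7]
finger_gap: 43.5
finger_force: 25.0
```

jog_arm --rows '[0, 0, -0.1, 0, 0, 0, 1, 0, 0, 0, 0, 0, 0, 1, 0, 0, 0, 0, 0, 0, 0.5, 0, 0, 0, 0, 0, 0, 0.4, 0, 0, 0, 0, 0, 0, 0.4, 0, 0, 0, 0, 0, 0, 0.4, 0, 0, 0, 0, 0, 0, 0.4, 0, 0, 0, 0, 0, 0, 0.4]'

```text
clock: 22.35
eef_pos: [402.2, 186.6, 20.4]
eef_rot: [3.142, 0.0, 0.315]
wrist_force: [1.0, -0.5, -0.4]
finger_gap: 56.3
finger_force: 0.0
```

jog_arm --rows '[0, 0, 1, 0, 0, 0, 0.4, 0, 0, 2, 0, 0, 0, 0.4, 0, 0, 3, 0, 0, 0, 0.4, 0, 0, 3, 0, 0, 0, 0.4, 0, 0, 4, 0, 0, 0, 0.4, 0, 0, 3, 0, 0, 0, 0.4, 0, 0, 2, 0, 0, 0, 0.4, 0, 0, 0, 0, 0, 0, 0.4, 0, 0, 0, 0, 0, 0, 0.4]'

```text
clock: 23.1
eef_pos: [402.3, 186.7, 201.5]
eef_rot: [-3.141, -0.002, 0.315]
wrist_force: [0.2, 0.1, -1.5]
finger_gap: 56.5
finger_force: 0.0
```

```bash
python3 chk.py
```

```text
wrist
tall [558.0, 349.1, 50.6, 547.7, 344.6, 893.0]
tknob [551.4, 347.6, 14.2, 550.3, 346.5, 47.0]
sdish [558.0, 346.9, 74.2, 546.9, 334.0, 422.0]
ldish [403.0, 187.2, 98.6, 404.8, 188.7, 809.0]
thick [401.6, 188.1, 44.8, 402.1, 188.2, 1182.0]
wide None
wknob None
thick0 None
top
tall [557.3, 346.9, 50.8, 555.7, 344.0, 263.0]
tknob [557.8, 347.6, 19.6, 557.1, 346.5, 59.0]
sdish [557.2, 344.0, 73.9, 553.5, 332.5, 97.0]
ldish [397.0, 178.7, 96.1, 375.1, 165.5, 58.0]
thick None
wide None
wknob None
thick0 None
23.2 [401.66510784 186.44317495 199.6164759 ] [3.14153360e+00 1.50644953e-03 3.14808851e-01] 56.000417668465964
```

The thick core stands within 2 mm of the large dish's centre. Next is the wide cover.

jog_arm --rows '[1.2, -1, 0, 0, 0, 0, 0.4, 2.6, -2.13, 0, 0, 0, 0, 0.4, 2.6, -2.13, 0, 0, 0, 0, 0.4, 2.6, -2.13, 0, 0, 0, 0, 0.4, 2.6, -2.13, 0, 0, 0, 0, 0.4, 2.6, -2.13, 0, 0, 0, 0, 0.4, 2.6, -2.13, 0, 0, 0, 0, 0.4, 2.6, -2.13, 0, 0, 0, 0, 0.4, 2.6, -2.13, 0, 0, 0, 0, 0.4, 2.6, -2.13, 0, 0, 0, 0, 0.4, 1.1, -0.9, 0, 0, 0, 0, 0.4, 0, 0, -2, 0, 0, 0, 0.4, 0, 0, -3, 0, 0, 0, 0.4, 0, 0, -2, 0, 0, 0, 0.4, 0, 0, 0, 0, 0, 0, 0.4, 0, 0, 0, 0, 0, 0, 0.4, 0, 0, 0, 0, 0, 0, 0.4]'

```text
clock: 24.62
eef_pos: [659.6, -24.1, 131.4]
eef_rot: [3.141, -0.001, 0.315]
wrist_force: [-0.5, 0.5, 0.9]
finger_gap: 56.5
finger_force: 0.0
```

```bash
python3 look.py pics/w7.png
```

```text
sdish [559.2, 346.1, 74.0, 566.5, 332.6, 339.0]
ldish [410.4, 168.2, 87.3, 413.3, 167.1, 22.0]
slend [559.6, 347.4, 49.7, 567.5, 332.0, 328.0]
thick None
wknob [660.5, -23.6, 20.5, 661.4, -23.2, 494.0]
wide [660.4, -23.3, 72.4, 662.6, -22.6, 4486.0]
tknob None
thick0 None
24.6667 [659.77022778 -24.06380985 131.96456354] [ 3.14077848e+00 -1.77124979e-03  3.14947840e-01] 56.513951383575936 0.0
```

Aligned within 1 mm. I'll descend to TCP z ≈ 58.5 and grip the knob.

jog_arm --rows '[0, 0, -1.5, 0, 0, 0, 0.4, 0, 0, -2, 0, 0, 0, 0.4, 0, 0, -2, 0, 0, 0, 0.4, 0, 0, -1, 0, 0, 0, 0.4, 0, 0, -0.6, 0, 0, 0, 0.4, 0, 0, -0.2, 0, 0, 0, 0.4, 0, 0, 0, 0, 0, 0, 0.5, 0, 0, 0, 0, 0, 0, 0.7, 0, 0, 0, 0, 0, 0, 1, 0, 0, 0, 0, 0, 0, 1, 0, 0, 0, 0, 0, 0, 1, 0, 0, 0, 0, 0, 0, 1, 0, 0, 0, 0, 0, 0, 1, 0, 0, 0, 0, 0, 0, 1, 0, 0, 0, 0, 0, 0, 1]' --newtons 30

```text
clock: 25.92
eef_pos: [659.3, -24.2, 57.6]
eef_rot: [3.141, -0.0, 0.315]
wrist_force: [-0.7, -0.9, 1.4]
finger_gap: 19.6
finger_force: 30.0
```

jog_arm --rows '[0, 0, 1, 0, 0, 0, 1, 0, 0, 2.5, 0, 0, 0, 1, 0, 0, 3, 0, 0, 0, 1, 0, 0, 3, 0, 0, 0, 1, 0, 0, 2.5, 0, 0, 0, 1, -1.2, 1, 1, 0, 0, 0, 1, -2.6, 2.13, 0, 0, 0, 0, 1, -2.6, 2.13, 0, 0, 0, 0, 1, -2.6, 2.13, 0, 0, 0, 0, 1, -2.6, 2.13, 0, 0, 0, 0, 1, -2.6, 2.13, 0, 0, 0, 0, 1, -2.6, 2.13, 0, 0, 0, 0, 1, -2.6, 2.13, 0, 0, 0, 0, 1, -2.6, 2.13, 0, 0, 0, 0, 1, -2.6, 2.13, 0, 0, 0, 0, 1, -1.1, 0.9, 0, 0, 0, 0, 1, 0, 0, 0, 0, 0, 0, 1, 0, 0, 0, 0, 0, 0, 1, 0, 0, 0, 0, 0, 0, 1, 0, 0, 0, 0, 0, 0, 1]'

```text
clock: 27.58
eef_pos: [402.9, 186.1, 187.5]
eef_rot: [3.142, -0.0, 0.314]
wrist_force: [-0.0, 1.0, -1.9]
finger_gap: 18.9
finger_force: 30.0
```

```bash
python3 chk.py|sed -n '1p;5p;18p'; python3 look.py pics/w8.png|tail -1
```

```text
wrist
ldish [404.1, 187.0, 98.0, 427.7, 194.4, 501.0]
thick0 None
27.7333 [402.61672893 186.16056472 187.30748606] [3.14156049e+00 3.62344356e-04 3.13780700e-01] 19.31197552739668 29.988599717617035
```

View pics/w8.png

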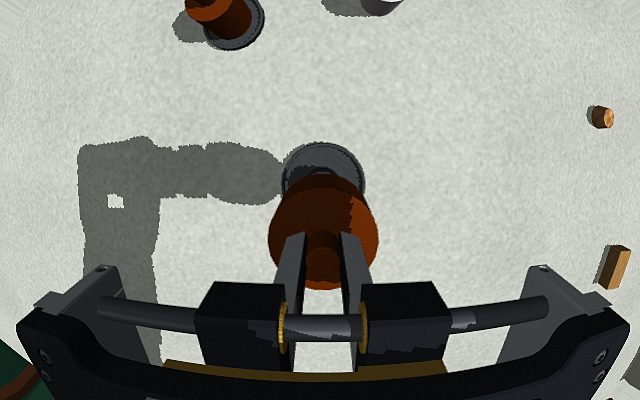

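The wide cover at (323,225) hangs upright, in line with the large dish at (323,180). I'll lower it.

jog_arm --rows '[0, 0, -1, 0, 0, 0, 1, 0, 0, -2, 0, 0, 0, 1, 0, 0, -2.5, 0, 0, 0, 1, 0, 0, -2, 0, 0, 0, 1, 0, 0, -1.5, 0, 0, 0, 1, 0, 0, -1.2, 0, 0, 0, 1, 0, 0, -1, 0, 0, 0, 1, 0, 0, -0.6, 0, 0, 0, 1, 0, 0, -0.3, 0, 0, 0, 1, 0, 0, -0.1, 0, 0, 0, 1, 0, 0, 0, 0, 0, 0, 1, 0, 0, 0, 0, 0, 0, 1]'

```text
clock: 28.73
eef_pos: [402.5, 186.7, 65.9]
eef_rot: [-3.142, -0.001, 0.315]
wrist_force: [-0.5, 0.4, -1.1]
finger_gap: 19.2
finger_force: 30.0
```

jog_arm --rows '[0, 0, -0.1, 0, 0, 0, 1, 0, 0, 0, 0, 0, 0, 1, 0, 0, 0, 0, 0, 0, 1]'

```text
clock: 28.98
eef_pos: [402.3, 186.7, 64.6]
eef_rot: [-3.142, -0.0, 0.315]
wrist_force: [-0.1, -0.5, -1.5]
finger_gap: 19.2
finger_force: 30.0
```

jog_arm --rows '[0, 0, -0.1, 0, 0, 0, 1, 0, 0, 0, 0, 0, 0, 1, 0, 0, 0, 0, 0, 0, 1]'

```text
clock: 29.23
eef_pos: [402.3, 186.7, 63.6]
eef_rot: [3.142, -0.0, 0.315]
wrist_force: [0.1, -1.3, 0.2]
finger_gap: 19.1
finger_force: 30.0
```

Touching at the floor height (63.6). I'll release, rise and back off.

jog_arm --rows '[0, 0, 0, 0, 0, 0, 0.75, 0, 0, 0, 0, 0, 0, 0.6, 0, 0, 0, 0, 0, 0, 0.5, 0, 0, 0, 0, 0, 0, 0.5, 0, 0, 0, 0, 0, 0, 0.5, 0, 0, 1, 0, 0, 0, 0.5, 0, 0, 2, 0, 0, 0, 0.5, 0, 0, 3, 0, 0, 0, 0.4, 0, 0, 4, 0, 0, 0, 0.4, 0, 0, 4, 0, 0, 0, 0.4, 0, 0, 2, 0, 0, 0, 0.4, 0, -2, 0, 0, 0, 0, 0.4, 0, -3.5, 0, 0, 0, 0, 0.4, 0, -3.5, 0, 0, 0, 0, 0.4, 0, -3.5, 0, 0, 0, 0, 0.4, 0, -3.5, 0, 0, 0, 0, 0.4, 0, -3.5, 0, 0, 0, 0, 0.4, 0, -3.5, 0, 0, 0, 0, 0.4, 0, -2, 0, 0, 0, 0, 0.4]'

```text
clock: 30.82
eef_pos: [401.7, -66.0, 224.3]
eef_rot: [3.141, -0.001, 0.313]
wrist_force: [0.5, -0.4, -0.2]
finger_gap: 56.7
finger_force: 0.0
```

jog_arm --rows '[0, -3, 0, 0, 0, 0, 0.4, 0, -3, 0, 0, 0, 0, 0.4, 0, -3, 0, 0, 0, 0, 0.4, 0, -3, 0, 0, 0, 0, 0.4, 0, 0, 0, 0, 0, 0, 0.4, 0, 0, 0, 0, 0, 0, 0.4, 0, 0, 0, 0, 0, 0, 0.4]'

```text
clock: 31.4
eef_pos: [402.1, -182.9, 223.8]
eef_rot: [-3.141, -0.0, 0.314]
wrist_force: [-0.0, 0.7, 0.2]
finger_gap: 56.6
finger_force: 0.0
```

```bash
python3 chk.py; cp pics/topx*.png /tmp; ls -t pics|head -2; python3 - <<'E'
from h import *
p,d=manip.camera("side");cv2.imwrite("pics/side_end.png",p)
E
```

```text
wrist
tall [549.4, 350.9, 56.7, 546.0, 345.8, 174.0]
tknob None
sdish [550.9, 341.2, 70.0, 543.2, 329.6, 150.0]
ldish [402.7, 186.1, 99.0, 407.6, 164.1, 385.0]
thick [402.4, 170.8, 62.7, 404.5, 157.3, 213.0]
wide [402.6, 187.4, 73.8, 404.7, 181.0, 1136.0]
wknob [402.8, 186.0, 21.0, 403.6, 185.2, 130.0]
thick0 None
top
tall [557.5, 347.1, 50.3, 555.7, 344.2, 264.0]
tknob [557.6, 347.4, 19.5, 557.1, 346.8, 57.0]
sdish [557.6, 344.9, 73.5, 554.7, 332.0, 97.0]
ldish [402.1, 184.6, 97.6, 403.6, 180.0, 148.0]
thick [393.9, 162.2, 49.8, 394.1, 155.0, 13.0]
wide [403.0, 186.0, 72.0, 402.4, 185.3, 610.0]
wknob [402.2, 186.2, 19.7, 402.4, 185.3, 56.0]
thick0 None
31.5 [ 402.2548567  -182.43320393  223.79535813] [ 3.14144545e+00 -2.98888661e-04  3.15946821e-01] 56.478460930482626
topx315.png
w8.png
```

View pics/side_end.png

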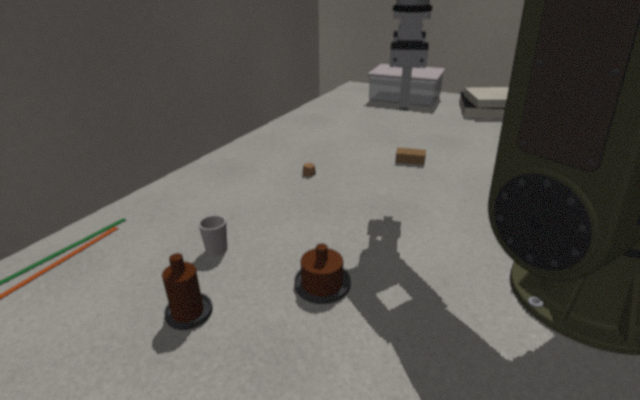

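The side view shows both covers upright in their dishes, at (185,290) and (322,275). The beaker (213,235), stopper (309,170) and box (410,156) have not moved, and the arm is clear.

```bash
python3 -c "
from cell import manip
print(manip.sign_off())"
```

```text
the job is handed in; nothing more can be done
None
```

The job is handed in at about 32 s of robot time: both cores are in their dishes under their covers, each cover measured within about 3 mm of its dish's centre, and the beaker, stopper and box look unmoved in the last picture. The hand-in returned no verdict.

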